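Bring the remote round to the front of the turntable

TASK

The remote has been left facing the wrong way. With a fingertip, push the lobed rim of the bamboo turntable round, slowly and either way, until the black remote in its chrome clip faces squarely out over the front edge of the smoked glass shelf (the long edge nearest the robot, with the chrome strip), then take the finger away and leave the turntable at rest. Touch, lift or tip neither the remote nor the other things on the turntable, and leave everything around it where it is.

Things in the scene. Friction and masses are not known exactly. Their poses are not given: they have to be found in the camera images.
- shelf: dark smoked glass shelf, 360 x 620 mm, on four chrome feet, glass top at z = 0.07 above the console top. Origin under its centre, at z = 0. Its -x axis points squarely out over its front edge: the long edge nearest the robot, with a chrome strip. It stands up to 12 degrees askew. Fixed.
- tray: light bamboo turntable tray, turning either way without stops about its upright z axis. Origin on that axis, at its underside (z = 0.095). Outer radius 115 mm; rim 20 mm high, floor 8 mm thick. Eight round upright finger lobes, 16 mm radius, as high as the rim, centred 118 mm out at 22.5, 67.5, 112.5 ... degrees from the tray's -x axis (they reach out to 134 mm). The clip is at its -x side.
- clip (a point): seat of the remote in the chrome spring clip: a point on the tray floor, 94 mm from the turning axis on the tray's -x side, 8 mm above its underside. The clip, 45 mm wide, is hooked over the lip in a valley between two lobes, 118 mm from the axis at most, and reaches 54 mm above the tray's underside; a sprung jaw pinches the remote.
- remote: slim black remote, 38 x 12 x 140 mm, 80 g, loose, standing upright in the clip on the tray floor, its keys (-x face) facing outward; origin at the centre of its foot (z = 0.103), its top is at z = 0.243.
- cube: clear acrylic display cube, 50 mm, with a violet crystal inside and a black base, standing loose on the tray floor (z = 0.103 to 0.153); origin at the centre of its underside.
- grips: thumb grip set: four hard silicone caps, teal and black, on a white plate, 54 x 54 x 17 mm, lying loose on the tray floor; origin at the centre of its underside.
- pad: round white charging pad, 90 mm across, 10 mm thick, lying loose on the glass beside the turntable; origin at the centre of its underside.
- dimmer: purple hand-held light controller with a dial, 100 x 42 x 22 mm, lying loose on the glass at the turntable's other side; origin at the centre of its underside.
- mug: blue mug, 80 mm across, 88 mm high, on the console to the left (+y) of the shelf; origin at the centre of its underside.
- foot: fixed round chrome foot that carries the tray, 150 mm across, so beyond it the space under the rim is free down to the glass. Origin on the turning axis, at the glass (z = 0.07); axes parallel to the shelf's, -x to the front. Its bearing drags (0.08 N m, under 1 N at the rim): the tray stays where it is left and coasts only a few degrees after a slow push.
Not all that is in view belongs to the job. Of the things shaped like the cube, the clear one is meant.

How it is judged:
By the outcome, as a careful person would: the job done as asked, in the order asked, and still so for the second after the job is handed in, with the robot touching nothing.
It also fails if it takes over 53 s, if anything falls off the work surface, if the arm or the gripper's body presses on something with over 40 N, if the wrist force passes 120 N, or if a joint passes its speed limit or range.

ROBOT

A 7-joint arm with a two-finger parallel gripper is mounted at the origin on the work surface. World frame = base frame: x ahead of the robot, y to its left, z up, the work surface at z = 0. Lengths are in mm, angles in rad, forces in N, time in s.
With the tool pointing down it reaches from about 425 to 975 mm from the base axis. Payload 16.7 kg.
Tool frame: the origin (TCP) lies midway between the tips of the shut fingers; the grasp point (between the pads) lies 19 mm behind it; z points along the fingers, y is the direction in which the jaws open and shut (so a half turn about z gives the same grasp; the last joint's range is limited). The gripper opens to 85 mm and grips with 20 to 120 N. Pads are 22 mm wide; open, the fingers measure 114 mm over their backs; the gripper's body (76 mm by 85 mm) begins 54 mm behind the grasp point. The pads swing forward as they close: fully open they stand 13 mm farther back than shut.
Start: joints at [1.167, 0.426, 0.074, 1.606, -0.034, 1.111, -0.067], TCP at [170.105, -653.177, 231.302] pointing down, gripper open.
Joint ranges: [-2.85, 2.85], [-0.5, 2.14], [-1.23, 1.37], [0.21, 2.46], [-1.02, 4.16], [0.16, 2.05], [-2.73, 2.73]. Speed limits (rad/s): [1.89, 1.89, 2.39, 2.39, 3.01, 3.01, 3.01].

INTERFACE

Orientations are given as [roll, pitch, yaw] about the fixed x, y, z axes, in that order (R = Rz(yaw) Ry(pitch) Rx(roll)).
In Python, from station import ctrl gives the robot as it stands.
- The arm moves only by the tool jog_arm, never from a script. Its argument "series" is text: rows parted by semicolons, each of 7 numbers parted by spaces: the turn, a rotation vector about the tool's x, y, z in rad, then the shift along the tool's x, y, z in cm, then the opening in per cent of the stroke, from 0 (shut) to 100 (fully open). A call has 1 to 5 rows; each row is the pose to reach, as a shift and turn from the pose commanded when the call began, along the tool's axes at that moment; what a row does not reach only later rows make up. A row lasts 1/8 s, in which the tool goes at most 62.5 mm and 10.7 degrees, less where a joint would pass 70% of its speed; a pose out of reach is approached as far as the arm can. A call with a gripper value outside its range is refused whole. The fingers move at their own pace and stop on an object; the grip force is fixed at half the most. Time passes only in rows, so rows that repeat a pose let the fingers close. It gives the time, the measured TCP pose, the force and the opening at its end, in the units of the state.
- ctrl.get_obs(): the state, without advancing time (a new reading comes with each control period).
- ctrl.capture(name): name is "side" or "top" or "wrist"; returns a dict with "frame" (480x640x3 uint8, red, green, blue), "vfov" (degrees; the focal length in pixels is half the picture's height over the tangent of half this angle, whatever the lens; pixels are square), "cx", "cy" (the principal point, pixels), "cam_to_world" (4x4, takes a point from camera to world coordinates). Camera axes: x right, y down, z forward; pixel columns grow to the right and rows downward; lengths in mm; the calibration is good to about 2 mm. A picture is of the moment at which its call begins. There is no depth.
- ctrl.job_done(): hands the job in, once; it reports no verdict.
Trained networks look in a picture, given as the dict that the camera call returned (one of the last four; its "shot" number tells which), for a name from the list of things; names that differ only in an ending like _2 or _b are one class to them, and where a whole thing is asked for, a point or a joint stands for the part that bears it (a point fixed in the world has none). Each returns a list of dicts, best first, with "p" (0 to 1); they miss things now and then, are a little off and sometimes report something else, mostly with a low value. They report only what shows in the picture. A call takes as long as a camera call. They do not tell look-alikes from the thing itself.
- ctrl.trace(picture, target): "pixels" (480x640 bool, what is visible of it) and "box" ([left, top, width, height] in pixels, round what is visible of it).
- ctrl.spot_point(picture, target): "at" ([column, row] in pixels: a listed point, or the origin of a listed thing).
The state is a dict: "clock": time; "joint_positions": joint angles; "joint_vel": joint speeds; "effort": joint torques, N m; "ee_pos": TCP position; "tcp_rot": TCP orientation; "ft_force": force on the tool from outside, world axes, zero at the start; "moment": the same for the moment, N m; "finger_gap": finger opening in mm.
Only numpy, scipy, OpenCV 4.12 (cv2) and the standard library are available. Lean on these libraries where they do the work, as an engineer would, in place of code of your own. Each camera call takes 0.05 s, during which the arm holds its last target.

## Working session

There is one attempt and no reset: what is moved stays moved. The work goes in short steps, Python scripts to look and compute and a tool call to move; the robot and the scene stay as the last step left them, time stands still between calls to the robot, and variables do not carry over. Pictures are saved under pics/ and viewed, and the job is handed in when it is done.

Besides the shell and the picture viewer there is one more tool, called in YAML: its name, and indented under it one key for each argument. jog_arm: Moves the arm, as the interface text tells. Its arguments: {"type":"object","properties":{"series":{"type":"string"}},"required":["series"]}

```bash
ls; mkdir -p pics; python3 - <<'E'
from station import ctrl
import cv2
print(ctrl.get_obs())
for n in ["side","top","wrist"]:
    p=ctrl.capture(n); cv2.imwrite(f"pics/a_{n}.png",p["frame"][:,:,::-1])
    print(n,p["vfov"],p["cx"],p["cy"],p["cam_to_world"])
E
```

```text
pics
{'clock': 0.0, 'joint_positions': array([ 1.16648813,  0.42675968,  0.07385252,  1.60666739, -0.0340895 ,
        1.11076239, -0.0671269 ]), 'joint_vel': array([-0.00191256, -0.00049   , -0.00081904,  0.00125881,  0.00024036,
       -0.00095796,  0.00076148]), 'effort': array([-2.49825462e-04, -9.49849677e+01,  3.76137480e+00, -4.63521338e+01,
        1.94106455e-02,  1.00071559e-02,  3.52039865e-05]), 'ee_pos': array([ 169.99692226, -652.79846443,  230.56553082]), 'tcp_rot': array([-3.14025998e+00,  1.11862626e-04,  2.54751046e-01]), 'ft_force': array([-0.33916809, -0.14127694,  0.46619161]), 'moment': array([-0.00976524, -0.01714171, -0.00304288]), 'finger_gap': 85.53746709525498}
side 48.07066475231055 315.76017077446767 235.1459236922614 [[ 9.62176897e-01 -2.07092461e-01  1.76998113e-01  3.26881125e+02]
 [-2.72292398e-01 -7.10768185e-01  6.48587263e-01 -5.87996862e+02]
 [-8.51290477e-03 -6.72250920e-01 -7.40274429e-01  9.17801459e+02]
 [ 0.00000000e+00  0.00000000e+00  0.00000000e+00  1.00000000e+00]]
top 43.9178878097727 315.31159945560796 239.44309586289174 [[-2.00211259e-02 -9.94227000e-01  1.05412655e-01  3.89362710e+02]
 [-9.99644894e-01  2.17609048e-02  1.53801532e-02  1.30654626e+02]
 [-1.75852383e-02 -1.05067295e-01 -9.94309621e-01  1.35446108e+03]
 [ 0.00000000e+00  0.00000000e+00  0.00000000e+00  1.00000000e+00]]
wrist 63.48803781389316 321.93496441334474 246.49884700535097 [[ 2.52802661e-01 -9.31044354e-01 -2.63148674e-01  2.37278904e+02]
 [-9.67517123e-01 -2.43608538e-01 -6.75684579e-02 -6.35654443e+02]
 [-1.19603245e-03  2.71682334e-01 -9.62386242e-01  3.73209732e+02]
 [ 0.00000000e+00  0.00000000e+00  0.00000000e+00  1.00000000e+00]]
```

View pics/a_side.png

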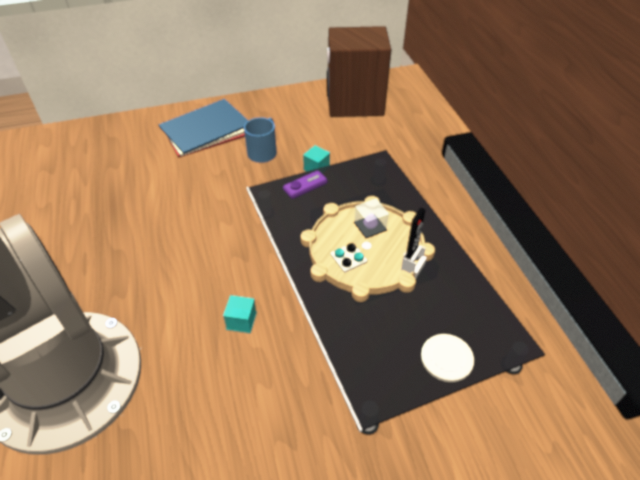

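View pics/a_top.png

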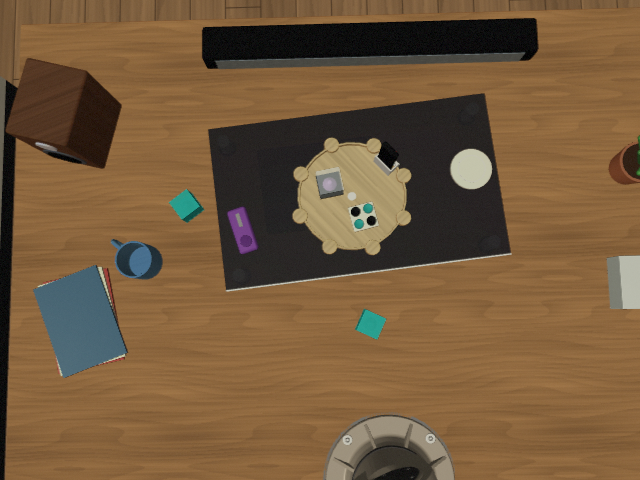

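```bash
cat > h.py <<'E'
import numpy as np, cv2
def ray(p,uv):
    f=240/np.tan(np.radians(p["vfov"]/2)); T=np.array(p["cam_to_world"])
    d=np.array([(uv[0]-p["cx"])/f,(uv[1]-p["cy"])/f,1.]); return T[:3,3],T[:3,:3]@d
def onz(p,uv,z):
    o,d=ray(p,uv); return o+d*(z-o[2])/d[2]
def proj(p,X):
    f=240/np.tan(np.radians(p["vfov"]/2)); T=np.array(p["cam_to_world"])
    c=T[:3,:3].T@(np.array(X,float)-T[:3,3]); return np.array([p["cx"]+f*c[0]/c[2],p["cy"]+f*c[1]/c[2]])
E
python3 - <<'E'
from station import ctrl
from h import *
import pickle
for cam in ["top","side"]:
    p=ctrl.capture(cam); print(cam)
    pickle.dump(p,open(f"p0_{cam}.pkl","wb"))
    for n,z in dict(shelf=0,tray=95,clip=103,remote=103,cube=103,grips=103,pad=70,dimmer=70,mug=0,foot=70).items():
        for r in ctrl.spot_point(p,n)[:3]:
            print(n,round(r["p"],2),np.round(r["at"],1),np.round(onz(p,r["at"],z),1))
    g=cv2.resize(p["frame"][80:310,180:530] if cam=="top" else p["frame"][140:440,230:560],None,fx=2.2,fy=2.2,interpolation=cv2.INTER_CUBIC)
    cv2.imwrite(f"pics/z_{cam}.png",g[:600,:800,::-1])
    r=ctrl.trace(p,"shelf")
    if r:
        m=r[0]["pixels"].astype(np.uint8); cs,_=cv2.findContours(m,cv2.RETR_EXTERNAL,cv2.CHAIN_APPROX_NONE)
        c=max(cs,key=cv2.contourArea); h=cv2.convexHull(c); 
        W=np.array([onz(p,q,70)[:2] for q in h[:,0]],np.float32); print(r[0]["p"],cv2.minAreaRect(W))
E
```

```text
top
tray 0.68 [353.8 193.9] [619.2  65.7  95. ]
tray 0.67 [384.  165.1] [680.5  -0.9  95. ]
clip 0.65 [385.7 162.7] [683.8  -3.8 103. ]
clip 0.5 [243.2 230.3] [544.9 302.7 103. ]
remote 0.89 [380.4 167.2] [674.3   7.8 103. ]
cube 0.96 [373.2 321.1] [348.6  33.  103. ]
cube 0.76 [187.8 206.8] [598.1 420.8 103. ]
cube 0.57 [328.1 182.8] [643.  120.3 103. ]
grips 0.77 [363.5 217.9] [565.7  47.  103. ]
pad 0.83 [471.2 169.9] [ 671.  -193.5   70. ]
dimmer 0.83 [245.3 228.9] [552.  302.6  70. ]
mug 0.66 [329.2 183.9] [661.3 116.9   0. ]
mug 0.63 [143.4 265.2] [482.3 546.4   0. ]
foot 0.21 [352.8 192.7] [626.5  66.5  70. ]
0.71 ((631.5849609375, 57.5704345703125), (363.9532470703125, 618.94482421875), 6.176403999328613)
side
shelf 0.78 [373.2 280. ] [629.  57.   0.]
tray 0.79 [367.9 250.2] [613.2  64.2  95. ]
clip 0.74 [445.3 359. ] [ 654.7 -207.   103. ]
clip 0.72 [409.6 265.3] [675.2  -1.2 103. ]
cube 0.93 [241.9 316.5] [340.1 -27.3 103. ]
cube 0.69 [370.2 228. ] [635.2 113.6 103. ]
cube 0.56 [316.2 167.2] [580.4 329.6 103. ]
grips 0.91 [348.2 256.2] [567.9  54.  103. ]
pad 0.83 [444.6 357.7] [ 667.9 -188.9   70. ]
dimmer 0.88 [304.3 184.9] [547.  314.2  70. ]
dimmer 0.74 [373.2 279.6] [606.3   8.8  70. ]
mug 0.61 [259.4 153.2] [482.1 543.5   0. ]
0.89 ((627.9149169921875, 49.97003173828125), (364.85211181640625, 632.8948974609375), 6.196257591247559)
```

```bash
sleep 0
```

```text
(no output)
```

View pics/z_top.png

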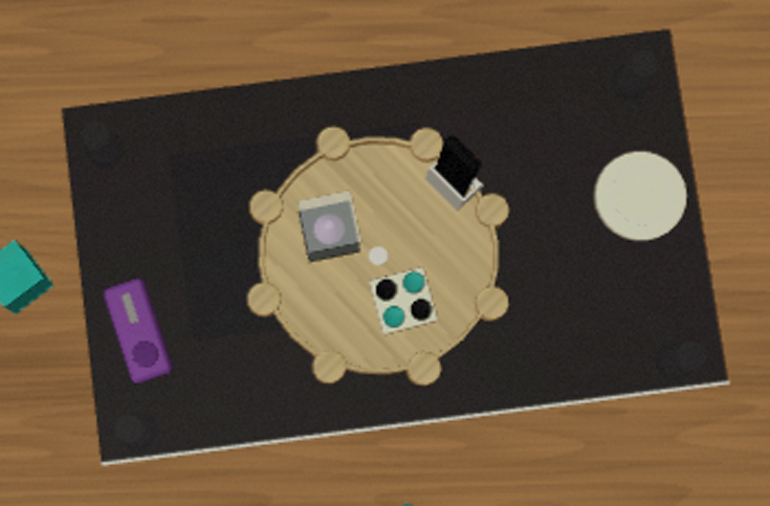

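View pics/z_side.png

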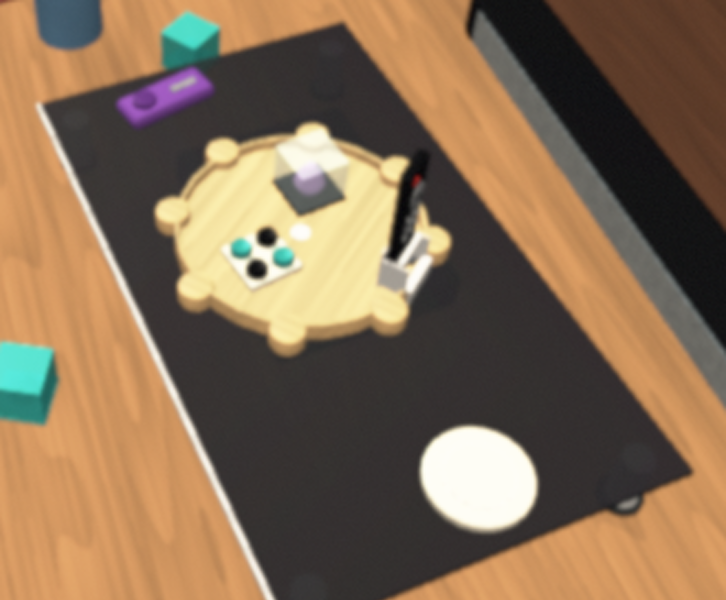

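```bash
cat > fit.py <<'E'
from h import *
from scipy.optimize import least_squares
def fit_lobes(p,uvs,z=115):
    W=np.array([onz(p,q,z)[:2] for q in uvs])
    def res(v):
        a=np.arctan2(W[:,1]-v[1],W[:,0]-v[0]); k=np.round((a-v[2])/(np.pi/4))
        t=v[2]+k*np.pi/4
        return np.r_[W[:,0]-v[0]-118*np.cos(t),W[:,1]-v[1]-118*np.sin(t)]
    c=W.mean(0); best=None
    for s in np.arange(0,.78,.1):
        r=least_squares(res,[*c,s]); 
        if best is None or r.cost<best.cost: best=r
    return best,W
E
python3 - <<'E'
from fit import *
import pickle
p=pickle.load(open("p0_top.pkl","rb"))
c=[(333,143),(426,144),(491,209),(491,303),(424,368),(329,367),(263,299),(265,206)]
uv=[(180+a/2.2,80+b/2.2) for a,b in c]
b,W=fit_lobes(p,uv); print(b.x[:2],np.degrees(b.x[2])%45,np.abs(b.fun).max())
print(np.round(W)); d=W-b.x[:2]; print(np.hypot(*d.T).round(1),np.degrees(np.arctan2(d[:,1],d[:,0])).round(1))
q=[(180+a/2.2,80+b/2.2) for a,b in [(102,463),(728,382),(670,30),(62,108)]]
Q=np.array([onz(p,x,70)[:2] for x in q]);print(Q.round(),Q.mean(0))
for i in range(4):
    e=Q[(i+1)%4]-Q[i]; print(np.hypot(*e),np.degrees(np.arctan2(e[1],e[0])))
for n,s,uvs in [("side","p0_side.pkl",[(230+a/2.2,140+b/2.2) for a,b in [(221,150),(312,133),(397,169),(433,240),(389,307),(287,330),(194,287),(172,211)]])]:
    p2=pickle.load(open(s,"rb")); b2,_=fit_lobes(p2,uvs); print(b2.x[:2],np.degrees(b2.x[2])%45,np.abs(b2.fun).max())
E
```

```text
[612.06129185  71.34286221] 20.282636431812943 0.7862903657633922
[[722. 112.]
 [719.  22.]
 [654. -39.]
 [563. -35.]
 [502.  30.]
 [505. 120.]
 [571. 182.]
 [662. 179.]]
[117.2 117.8 117.5 117.6 117.7 118.1 117.9 118.1] [  20.1  -24.9  -69.3 -114.9 -159.6  155.5  110.2   65.1]
[[ 419.  345.]
 [ 486. -270.]
 [ 842. -231.]
 [ 777.  383.]] [631.02793954  56.78811152]
617.9191768894068 -83.82494725404987
358.72050268766384 6.202693685017739
617.9675907937681 96.04760475014427
360.09512614847006 -173.78995180836864
[610.6468564   69.07407598] 20.327600492818487 1.937962460036573
```

View pics/a_wrist.png

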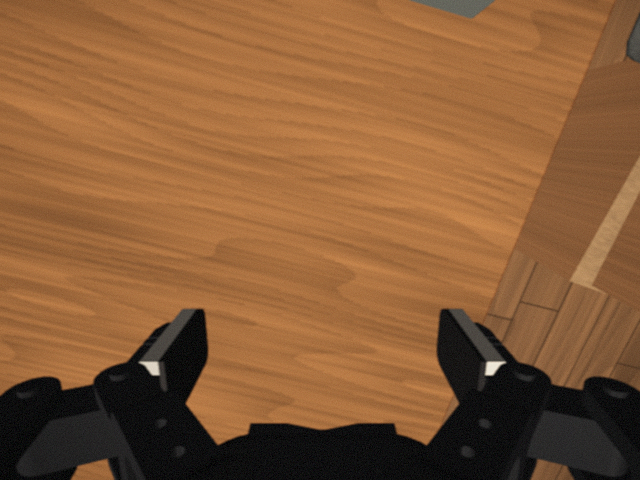

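```bash
cat > plan.py <<'E'
# usage: python3 plan.py x,y,z,yaw_deg,open ...  -> rows (tool pointing down) relative to current pose
import sys
from h import *
from station import ctrl
from scipy.spatial.transform import Rotation as R
def rows(ts):
    o=ctrl.get_obs(); R0=R.from_euler("xyz",o["tcp_rot"]); p0=o["ee_pos"]
    out=[]
    for x,y,z,yaw,op in ts:
        Rt=R.from_euler("xyz",[np.pi,0,np.radians(yaw)])
        v=(R0.inv()*Rt).as_rotvec(); d=R0.inv().apply(np.array([x,y,z])-p0)/10
        out.append(" ".join(f"{a:.3f}" for a in v)+" "+" ".join(f"{a:.2f}" for a in d)+f" {op:g}")
    print("; ".join(out))
if __name__=="__main__": rows([list(map(float,a.split(","))) for a in sys.argv[1:]])
E
python3 - <<'E'
from h import *
import pickle
p=pickle.load(open("p0_top.pkl","rb"))
for uv in [(608,257),(620,257),(608,308),(620,308)]:
    print(onz(p,uv,0).round(),onz(p,uv,150).round())
E
python3 plan.py 190,-620,300,25,0 225,-580,330,36,0 260,-530,330,46,0 300,-480,330,56,0 345,-430,330,66,0
```

```text
[ 479. -510.    0.] [ 469. -439.  150.]
[ 478. -536.    0.] [ 468. -463.  150.]
[ 364. -501.    0.] [ 367. -431.  150.]
[ 364. -528.    0.] [ 366. -455.  150.]
-0.000 -0.000 -0.182 2.76 -2.71 -6.87 0; -0.000 -0.000 -0.374 7.16 -5.70 -9.87 0; -0.000 -0.000 -0.548 11.80 -9.66 -9.87 0; -0.000 -0.000 -0.723 16.93 -13.49 -9.87 0; -0.000 -0.000 -0.897 22.55 -17.19 -9.87 0
```

jog_arm:
  series: "0 0 -0.18 2.8 -2.7 -6.9 0; 0 0 -0.36 7.2 -5.7 -9.9 0; 0 0 -0.54 11.8 -9.7 -9.9 0; 0 0 -0.72 17 -13.5 -9.9 0; 0 0 -0.9 22.5 -17.2 -9.9 0"

```text
clock: 1.98
ee_pos: [335.4, -439.9, 330.8]
tcp_rot: [3.141, 0.001, 1.16]
ft_force: [1.6, -0.4, -0.7]
finger_gap: -0.2
```

```bash
python3 -c "
from station import ctrl
o=ctrl.get_obs();print(o['joint_positions'].round(2),o['ee_pos'].round(),o['tcp_rot'].round(3))"
python3 plan.py 360,-375,320,77,0 395,-325,320,88,0 420,-270,320,88,0 440,-215,320,88,0 450,-160,300,88,0
```

```text
[ 0.97  0.16 -0.19  1.75  0.03  1.24  0.36] [ 335. -440.  331.] [3.141e+00 1.000e-03 1.160e+00]
0.001 0.001 -0.184 6.93 -0.33 1.08 0; 0.001 0.001 -0.376 12.91 0.88 1.08 0; 0.001 0.001 -0.376 18.95 0.98 1.07 0; 0.001 0.001 -0.376 24.80 0.62 1.07 0; 0.001 0.001 -0.376 30.24 -0.66 3.06 0
```

```bash

python3 plan.py 365,-385,310,76,0 395,-330,300,86,0 415,-275,290,96,0 435,-220,280,106,0 445,-170,280,116,0
```

```text
0.001 0.001 -0.166 6.22 0.53 2.08 0; 0.001 0.001 -0.341 12.46 1.08 3.08 0; 0.001 0.001 -0.515 18.30 0.72 4.07 0; 0.001 0.001 -0.690 24.14 0.36 5.07 0; 0.000 0.001 -0.864 29.12 -0.72 5.06 0
```

jog_arm:
  series: "0 0 -0.17 6.2 0.5 2 0; 0 0 -0.34 12.5 1.1 3 0; 0 0 -0.52 18.3 0.7 4 0; 0 0 -0.69 24.1 0.4 5 0; 0 0 -0.86 29.1 -0.7 5 0"

```text
clock: 2.6
ee_pos: [446.1, -170.2, 279.9]
tcp_rot: [-3.141, -0.0, 2.021]
ft_force: [0.2, -0.1, -0.2]
finger_gap: 0.0
```

```bash

python3 plan.py 453,-125,270,125,0 460,-75,260,135,0 465,-25,250,145,0 468,25,240,155,0 471,76,230,165,0
```

```text
-0.000 -0.000 -0.160 3.77 2.59 0.99 0; -0.000 -0.000 -0.335 7.97 5.40 1.99 0; 0.000 -0.000 -0.509 12.25 8.03 2.99 0; 0.000 -0.000 -0.684 16.62 10.48 3.99 0; 0.000 -0.000 -0.858 21.08 12.97 4.99 0
```

jog_arm:
  series: "0 0 -0.16 3.8 2.6 1 0; 0 0 -0.34 8 5.4 2 0; 0 0 -0.51 12.2 8 3 0; 0 0 -0.68 16.6 10.5 4 0; 0 0 -0.86 21.1 13 5 0"

```text
clock: 3.22
ee_pos: [472.5, 75.3, 230.3]
tcp_rot: [3.142, 0.001, 2.88]
ft_force: [0.7, -0.1, -0.4]
finger_gap: -0.2
```

```bash

python3 - <<'E'
from station import ctrl
from h import *
o=ctrl.get_obs();print(o['joint_positions'].round(2))
p=ctrl.capture("wrist"); cv2.imwrite("pics/b_wrist.png",p["frame"][:,:,::-1])
p=ctrl.capture("top"); cv2.imwrite("pics/b_top.png",p["frame"][:,:,::-1])
E
python3 plan.py 471,76,190,175,0 471,76,150,178,0 472,76,130,178,0 
```

```text
[ 0.41  0.17 -0.77  2.    0.14  1.02  0.89]
0.002 -0.000 -0.168 0.01 -0.33 4.00 0; 0.002 -0.000 -0.220 0.01 -0.33 8.00 0; 0.002 -0.000 -0.220 -0.09 -0.31 10.00 0
```

View pics/b_wrist.png

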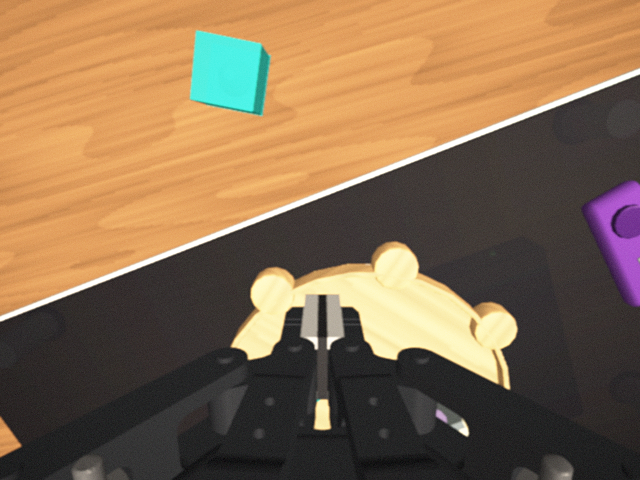

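View pics/b_top.png

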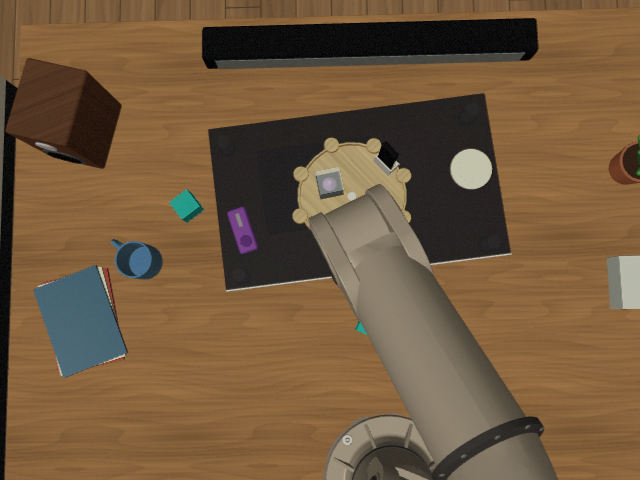

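```bash

python3 - <<'E'
from station import ctrl
from h import *
p=ctrl.capture("side"); cv2.imwrite("pics/b_side.png",p["frame"][:,:,::-1])
for z in (230,300,400,450,500): print(z,proj(p,[472,75,z]).round())
import pickle
p=pickle.load(open("p0_top.pkl","rb"))
for z in (230,300,400,450,500): print(z,proj(p,[472,75,z]).round())
E
```

```text
230 [296. 213.]
300 [295. 184.]
400 [292. 137.]
450 [291. 110.]
500 [289.  80.]
230 [354. 258.]
300 [356. 255.]
400 [359. 250.]
450 [361. 247.]
500 [363. 244.]
```

View pics/b_side.png

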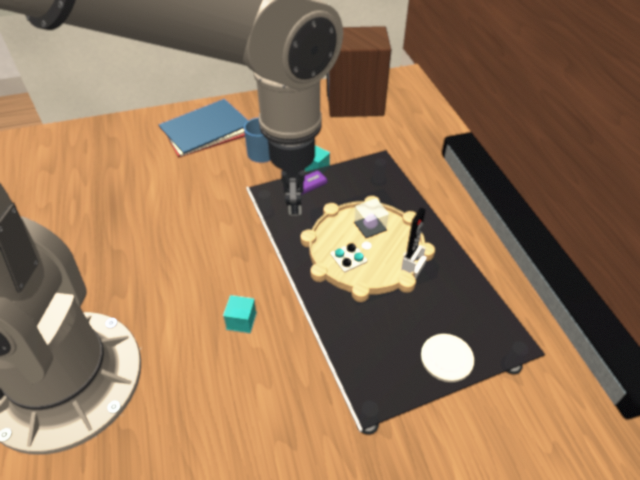

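jog_arm:
  series: "0 0 -0.17 0 -0.3 4 0; 0 0 -0.22 0 -0.3 8 0; 0 0 -0.22 -0.1 -0.3 10.5 0"

```text
clock: 3.75
ee_pos: [472.2, 69.4, 123.8]
tcp_rot: [-3.141, -0.001, 3.093]
ft_force: [-0.4, 0.6, 0.5]
finger_gap: 0.2
```

```bash

python3 - <<'E'
from station import ctrl
from h import *
p=ctrl.capture("wrist"); cv2.imwrite("pics/c_wrist.png",p["frame"][:,:,::-1])
E
python3 plan.py 473,76,110,178,0 474,76,95,178,0 475,76,93,178,0 
```

```text
-0.001 -0.004 -0.014 -0.15 0.70 1.16 0; -0.001 -0.004 -0.014 -0.26 0.70 2.66 0; -0.001 -0.004 -0.014 -0.36 0.71 2.86 0
```

View pics/c_wrist.png

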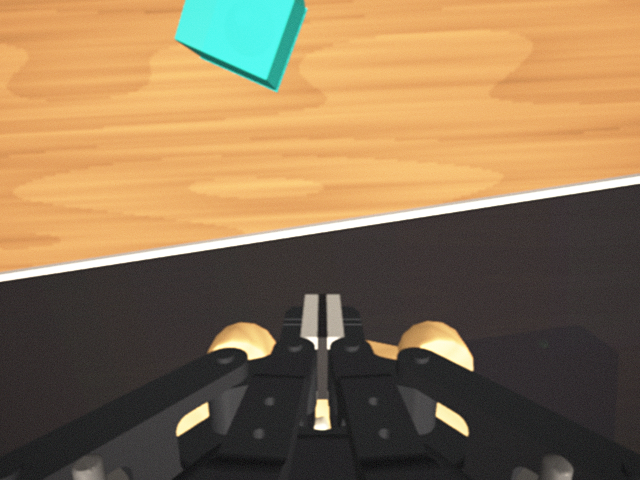

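jog_arm:
  series: "0 0 0 -0.1 0.6 1.5 0; 0 0 0 -0.3 0.7 2.8 0; 0 0 0 -0.4 0.7 3.0 0; 0 0 0 -0.4 0.7 3.0 0"

```text
clock: 4.3
ee_pos: [477.2, 77.3, 95.7]
tcp_rot: [-3.142, 0.0, 3.094]
ft_force: [-0.8, -0.7, -0.1]
finger_gap: -0.2
```

```bash
cat > arc.py <<'E'
# python3 arc.py th1 th2 ... (finger angles, deg), r
import sys
from plan import rows
from station import ctrl
import numpy as np
c=np.array([611.7,70.5])
if __name__=="__main__":
    r=float(sys.argv[1]); z=float(sys.argv[2])
    o=ctrl.get_obs(); d=o["ee_pos"][:2]-c
    print("now r %.1f th %.1f z %.1f yaw %.1f F %s"%(np.hypot(*d),np.degrees(np.arctan2(d[1],d[0]))%360,o["ee_pos"][2],np.degrees(o["tcp_rot"][2])%360,o["ft_force"].round(1)), o["joint_positions"].round(2))
    rows([[*(c+r*np.array([np.cos(t),np.sin(t)])),z,np.degrees(t),0] for t in np.radians([float(a) for a in sys.argv[3:]])])
E
python3 arc.py 136 93 175 172 169 167 165
```

```text
now r 134.7 th 177.1 z 95.7 yaw 177.3 F [-0.8 -0.7 -0.1] [ 0.32  0.38 -0.72  2.11  0.36  0.77  0.89]
-0.000 0.000 0.040 0.12 0.50 0.27 0; -0.000 0.000 0.092 0.07 1.22 0.27 0; -0.000 0.000 0.145 -0.01 1.92 0.27 0; -0.000 0.000 0.180 -0.09 2.39 0.27 0; -0.000 0.000 0.214 -0.18 2.86 0.27 0
```

jog_arm:
  series: "0 0 0.04 0.1 0.5 0.3 0; 0 0 0.09 0.1 1.2 0.3 0; 0 0 0.14 0 1.8 0.3 0; 0 0 0.17 0 2.3 0.3 0; 0 0 0.21 -0.1 2.8 0.3 0"

```text
clock: 4.92
ee_pos: [479.4, 105.5, 92.7]
tcp_rot: [3.142, 0.001, 2.883]
ft_force: [-0.3, -1.0, -0.5]
finger_gap: -0.2
```

```bash

python3 arc.py 136 93 163 160 157 154 151
python3 - <<'E'
from station import ctrl
from h import *
p=ctrl.capture("wrist"); cv2.imwrite("pics/d_wrist.png",p["frame"][:,:,::-1])
E
```

```text
now r 136.8 th 165.2 z 92.7 yaw 165.2 F [-0.3 -1.  -0.5] [ 0.22  0.39 -0.67  2.1   0.35  0.76  0.64]
0.000 0.001 0.039 -0.09 0.52 -0.03 0; 0.000 0.001 0.091 -0.14 1.23 -0.03 0; 0.000 0.001 0.143 -0.22 1.94 -0.03 0; 0.000 0.001 0.196 -0.34 2.64 -0.03 0; 0.000 0.001 0.248 -0.50 3.33 -0.03 0
```

View pics/d_wrist.png

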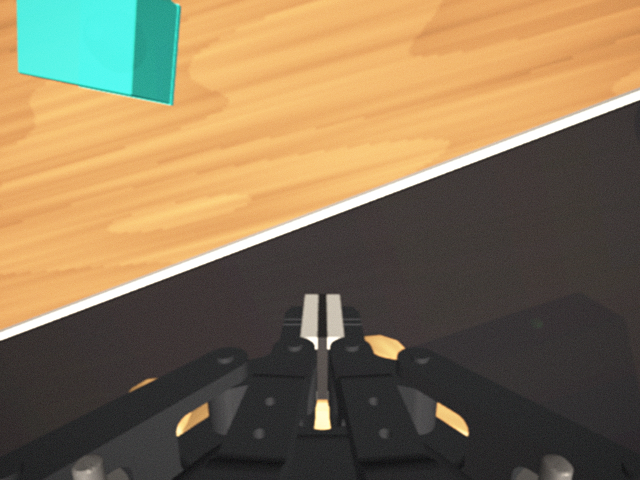

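jog_arm:
  series: "0 0 0.04 -0.1 0.5 0 0; 0 0 0.09 -0.1 1.2 0 0; 0 0 0.14 -0.2 1.9 0 0; 0 0 0.2 -0.3 2.6 0 0; 0 0 0.25 -0.5 3.3 0 0"

```text
clock: 5.6
ee_pos: [492.1, 136.3, 92.5]
tcp_rot: [-3.141, -0.001, 2.634]
ft_force: [-4.1, 1.4, 0.7]
finger_gap: 0.3
```

```bash

python3 arc.py 136 93 148 145 142 139 136
python3 - <<'E'
from station import ctrl
from h import *
p=ctrl.capture("side"); cv2.imwrite("pics/e_side.png",cv2.resize(p["frame"][140:340,230:480],None,fx=3,fy=3)[:,:,::-1])
E
```

```text
now r 136.5 th 151.2 z 92.5 yaw 150.9 F [-4.1  1.4  0.7] [ 0.12  0.4  -0.62  2.06  0.33  0.77  0.36]
-0.000 -0.001 0.051 -0.07 0.76 -0.05 0; -0.000 -0.001 0.103 -0.13 1.47 -0.05 0; -0.000 -0.001 0.155 -0.22 2.17 -0.05 0; -0.000 -0.000 0.208 -0.35 2.87 -0.05 0; -0.000 -0.000 0.260 -0.51 3.57 -0.06 0
```

View pics/e_side.png

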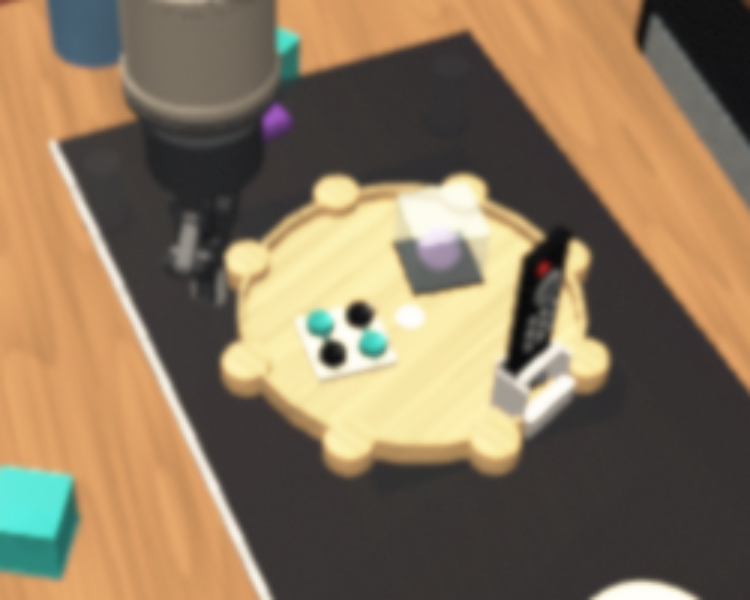

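jog_arm:
  series: "0 0 0.05 -0.1 0.7 0 0; 0 0 0.1 -0.1 1.4 0 0; 0 0 0.15 -0.2 2.1 0 0; 0 0 0.2 -0.3 2.8 0 0; 0 0 0.25 -0.5 3.5 0 0"

```text
clock: 6.28
ee_pos: [513.6, 164.7, 92.5]
tcp_rot: [3.141, -0.001, 2.385]
ft_force: [-4.0, 4.3, 1.7]
finger_gap: 0.1
```

```bash
python3 arc.py 136 93 133 130 127 124 121
```

```text
now r 136.0 th 136.2 z 92.5 yaw 136.7 F [-4.   4.3  1.7] [ 0.02  0.43 -0.55  2.    0.31  0.79  0.1 ]
0.000 -0.001 0.064 -0.03 0.75 -0.05 0; 0.000 -0.001 0.116 -0.09 1.46 -0.05 0; 0.000 -0.001 0.168 -0.19 2.17 -0.05 0; 0.000 -0.001 0.221 -0.33 2.86 -0.05 0; 0.000 -0.001 0.273 -0.50 3.56 -0.05 0
```

jog_arm:
  series: "0 0 0.06 0 0.7 0 0; 0 0 0.11 0 1.4 0 0; 0 0 0.16 -0.1 2.1 0 0; 0 0 0.22 -0.2 2.8 0 0; 0 0 0.27 -0.4 3.5 0 0"

```text
clock: 6.9
ee_pos: [540.8, 187.3, 92.6]
tcp_rot: [3.141, -0.0, 2.115]
ft_force: [-1.9, 3.6, 1.5]
finger_gap: -0.3
```

```bash
python3 arc.py 137 93 118 115 112 109 106
python3 - <<'E'
from station import ctrl
from h import *
p=ctrl.capture("side"); cv2.imwrite("pics/f_side.png",cv2.resize(p["frame"][140:340,230:480],None,fx=3,fy=3)[:,:,::-1])
E
```

```text
now r 136.6 th 121.3 z 92.6 yaw 121.2 F [-1.9  3.6  1.5] [-0.06  0.47 -0.48  1.93  0.29  0.81 -0.16]
0.000 -0.000 0.055 0.02 0.78 -0.04 0; 0.000 -0.000 0.108 -0.04 1.50 -0.04 0; 0.000 -0.000 0.160 -0.14 2.21 -0.04 0; 0.000 -0.000 0.212 -0.27 2.91 -0.04 0; 0.000 -0.000 0.265 -0.44 3.61 -0.04 0
```

View pics/f_side.png

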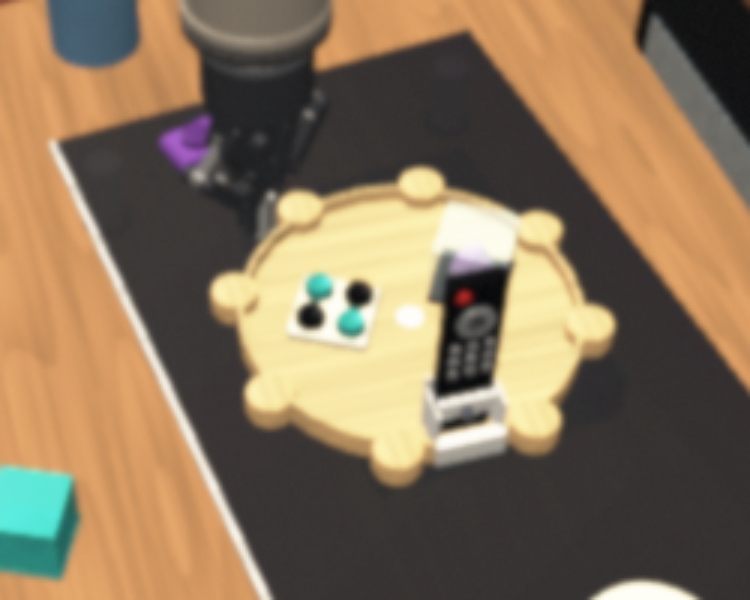

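jog_arm:
  series: "0 0 0.06 0 0.8 0 0; 0 0 0.11 0 1.5 0 0; 0 0 0.16 -0.1 2.2 0 0; 0 0 0.21 -0.3 2.9 0 0; 0 0 0.26 -0.4 3.6 0 0"

```text
clock: 7.58
ee_pos: [573.7, 202.1, 92.4]
tcp_rot: [3.142, -0.0, 1.855]
ft_force: [-0.5, 0.4, 1.6]
finger_gap: 0.1
```

```bash
python3 arc.py 137 93 103 100 97 94 91
```

```text
now r 137.0 th 106.1 z 92.4 yaw 106.3 F [-0.5  0.4  1.6] [-0.13  0.5  -0.41  1.85  0.26  0.84 -0.39]
0.000 -0.000 0.058 -0.02 0.74 -0.06 0; 0.000 -0.000 0.110 -0.08 1.46 -0.06 0; 0.000 -0.000 0.162 -0.18 2.17 -0.06 0; 0.000 -0.000 0.215 -0.31 2.87 -0.06 0; -0.000 -0.000 0.267 -0.48 3.57 -0.06 0
```

jog_arm:
  series: "0 0 0.06 0 0.7 0 0; 0 0 0.11 -0.1 1.4 0 0; 0 0 0.16 -0.2 2.2 0 0; 0 0 0.21 -0.3 2.9 0 0; 0 0 0.27 -0.5 3.6 0 0"

```text
clock: 8.2
ee_pos: [609.7, 207.6, 92.5]
tcp_rot: [3.142, -0.001, 1.585]
ft_force: [0.0, 3.8, -0.1]
finger_gap: -0.2
```

```bash
python3 arc.py 137 93 88 85 82 79 76
```

```text
now r 137.1 th 90.8 z 92.5 yaw 90.8 F [ 0.   3.8 -0.1] [-0.17  0.54 -0.34  1.77  0.23  0.86 -0.6 ]
0.000 -0.001 0.049 -0.03 0.68 -0.05 0; 0.000 -0.001 0.102 -0.08 1.39 -0.05 0; -0.000 -0.001 0.154 -0.18 2.11 -0.05 0; -0.000 -0.001 0.206 -0.30 2.81 -0.05 0; -0.000 -0.001 0.259 -0.47 3.51 -0.05 0
```

jog_arm:
  series: "0 0 0.05 0 0.7 0 0; 0 0 0.1 -0.1 1.4 0 0; 0 0 0.15 -0.2 2.1 0 0; 0 0 0.21 -0.3 2.8 0 0; 0 0 0.26 -0.5 3.5 0 0"

```text
clock: 8.82
ee_pos: [645.2, 203.7, 92.6]
tcp_rot: [3.141, -0.001, 1.324]
ft_force: [1.6, 6.2, -1.4]
finger_gap: 0.2
```

```bash
python3 arc.py 137 93 73 70 67 64 62
python3 - <<'E'
from station import ctrl
from h import *
p=ctrl.capture("side"); cv2.imwrite("pics/g_side.png",cv2.resize(p["frame"][140:340,230:480],None,fx=3,fy=3)[:,:,::-1])
E
```

```text
now r 137.3 th 75.9 z 92.6 yaw 75.9 F [ 1.6  6.2 -1.4] [-0.21  0.58 -0.27  1.7   0.19  0.89 -0.8 ]
0.000 -0.001 0.050 -0.05 0.69 -0.04 0; 0.000 -0.001 0.102 -0.11 1.41 -0.04 0; 0.000 -0.001 0.154 -0.20 2.12 -0.04 0; 0.000 -0.001 0.207 -0.33 2.82 -0.04 0; 0.000 -0.001 0.242 -0.43 3.29 -0.04 0
```

View pics/g_side.png

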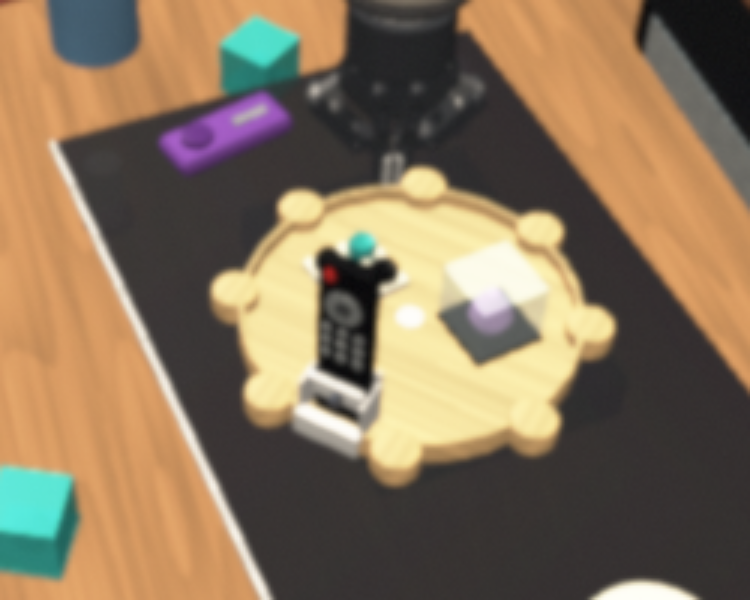

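```bash
python3 - <<'E'
from fit import *
import pickle
p=pickle.load(open("p0_side.pkl","rb"))
uv=[(230+a/3,140+b/3) for a,b in [(424,181),(540,228),(590,323),(536,415),(397,448),(269,390),(234,290),(301,205)]]
b,W=fit_lobes(p,uv); print(b.x[:2],np.degrees(b.x[2])%45,np.abs(b.fun).max())
E
```

```text
[611.93900408  69.9251488 ] 21.44349949366814 1.3204788219733103
```

jog_arm:
  series: "0 0 0.05 0 0.7 0 0; 0 0 0.1 -0.1 1.4 0 0; 0 0 0.15 -0.2 2.1 0 0; 0 0 0.21 -0.3 2.8 0 0; 0 0 0.26 -0.5 3.5 0 0"

```text
clock: 9.5
ee_pos: [678.3, 190.0, 92.6]
tcp_rot: [3.141, -0.001, 1.062]
ft_force: [3.6, 5.5, -1.0]
finger_gap: 0.1
```

```bash
python3 arc.py 137 93 58 56 53.5 51 49
```

```text
now r 136.8 th 60.9 z 92.6 yaw 60.8 F [ 3.6  5.5 -1. ] [-0.22  0.61 -0.2   1.63  0.14  0.91 -0.99]
0.000 -0.001 0.049 0.00 0.68 -0.04 0; 0.000 -0.001 0.084 -0.03 1.16 -0.04 0; 0.000 -0.001 0.128 -0.09 1.75 -0.04 0; 0.000 -0.001 0.172 -0.18 2.34 -0.04 0; 0.000 -0.001 0.206 -0.27 2.81 -0.04 0
```

jog_arm:
  series: "0 0 0.05 0 0.7 0 0; 0 0 0.08 0 1.2 0 0; 0 0 0.13 -0.1 1.8 0 0; 0 0 0.17 -0.2 2.3 0 0; 0 0 0.21 -0.3 2.8 0 0"

```text
clock: 10.12
ee_pos: [701.6, 173.9, 92.7]
tcp_rot: [3.141, -0.002, 0.852]
ft_force: [5.4, 5.5, -0.5]
finger_gap: -0.4
```

```bash
python3 arc.py 137 93 47 45.5 44 43 42
python3 - <<'E'
from station import ctrl
from h import *
p=ctrl.capture("side"); cv2.imwrite("pics/h_side.png",cv2.resize(p["frame"][140:340,230:480],None,fx=3,fy=3)[:,:,::-1])
p=ctrl.capture("top"); cv2.imwrite("pics/h_top.png",cv2.resize(p["frame"][80:310,180:530],None,fx=2.2,fy=2.2)[:,:,::-1])
E
```

```text
now r 137.0 th 49.0 z 92.7 yaw 48.8 F [ 5.4  5.5 -0.5] [-0.23  0.63 -0.15  1.58  0.11  0.93 -1.13]
0.001 -0.002 0.032 -0.00 0.48 -0.03 0; 0.000 -0.002 0.058 -0.02 0.84 -0.03 0; 0.000 -0.002 0.084 -0.04 1.19 -0.03 0; 0.000 -0.002 0.102 -0.07 1.43 -0.03 0; 0.000 -0.002 0.119 -0.09 1.67 -0.03 0
```

View pics/h_side.png

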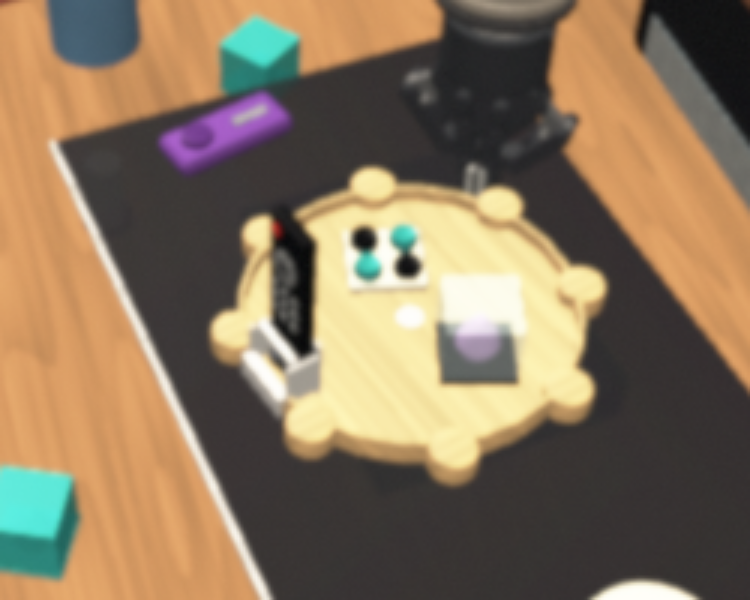

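View pics/h_top.png

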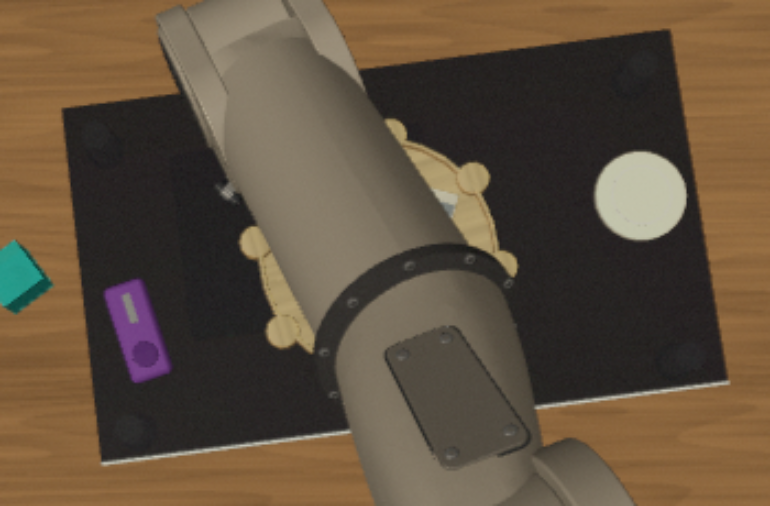

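```bash
python3 - <<'E'
from fit import *
import pickle
p=pickle.load(open("p0_side.pkl","rb"))
uv=[(230+a/3,140+b/3) for a,b in [(373,183),(499,203),(583,284),(564,387),(453,450),(310,417),(233,327)]]
b,W=fit_lobes(p,uv); print(b.x[:2],np.degrees(b.x[2])%45,np.abs(b.fun).max())
p=pickle.load(open("p0_top.pkl","rb"))
uv=[(180+a/2.2,80+b/2.2) for a,b in [(283,331),(257,243),(473,178)]]
W=np.array([onz(p,u,115)[:2] for u in uv]);d=W-[612,71]; print(np.degrees(np.arctan2(d[:,1],d[:,0]))%45)
E
```

```text
[610.99419051  70.00237939] 38.05611052588244 2.4486512625437484
[37.89964073 38.24257231 37.77966985]
```

jog_arm:
  series: "0 0 0.03 0 0.5 0 0; 0 0 0.06 0 0.8 0 0; 0 0 0.08 0 1.2 0 0; 0 0 0.1 -0.1 1.4 0 0; 0 0 0.12 -0.1 1.6 0 0"

```text
clock: 10.85
ee_pos: [712.0, 162.0, 92.3]
tcp_rot: [-3.142, -0.0, 0.733]
ft_force: [1.2, 1.3, -0.6]
finger_gap: -0.1
```

```bash
python3 arc.py 137 93 41.5 41 40.5 40 39.5
python3 - <<'E'
from station import ctrl
from h import *
p=ctrl.capture("side"); cv2.imwrite("pics/i_side.png",cv2.resize(p["frame"][140:340,230:480],None,fx=3,fy=3)[:,:,::-1])
E
```

```text
now r 135.7 th 42.4 z 92.3 yaw 42.0 F [ 1.2  1.3 -0.6] [-0.23  0.65 -0.12  1.57  0.09  0.94 -1.21]
-0.000 -0.000 0.009 0.12 0.21 -0.07 0; -0.000 -0.000 0.018 0.12 0.33 -0.07 0; -0.000 -0.000 0.026 0.12 0.45 -0.07 0; -0.000 -0.000 0.035 0.12 0.57 -0.07 0; -0.000 -0.000 0.044 0.11 0.69 -0.07 0
```

View pics/i_side.png

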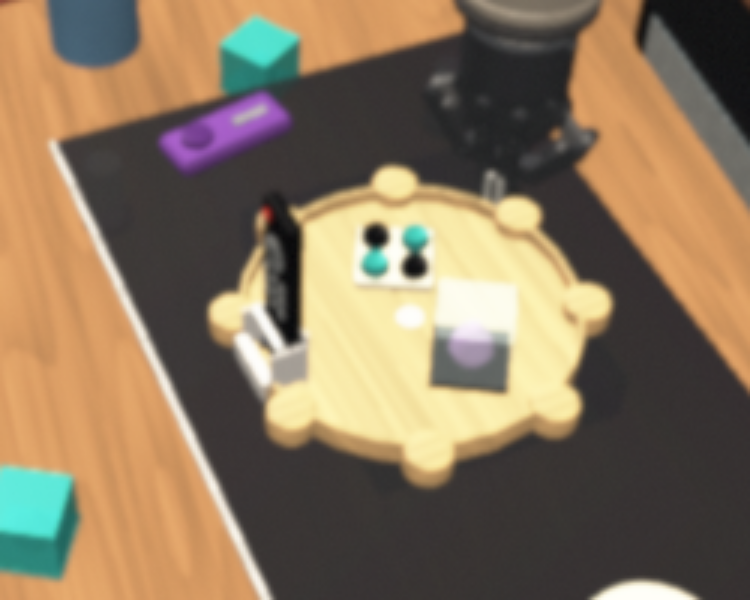

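```bash
python3 - <<'E'
from fit import *
import pickle
p=pickle.load(open("p0_side.pkl","rb"))
uv=[(230+a/3,140+b/3) for a,b in [(395,181),(518,212),(588,301),(555,403),(429,448),(290,406),(230,312)]]
b,W=fit_lobes(p,uv); print(b.x[:2],np.degrees(b.x[2])%45,np.abs(b.fun).max())
E
```

```text
[611.32410801  69.86899796] 30.843025276083758 1.884726162156241
```

jog_arm:
  series: "0 0 0.01 0.1 0.1 0 0; 0 0 0.02 0.1 0.2 0 0; 0 0 0.03 0.1 0.3 0 0; 0 0 0.03 0.1 0.4 0 0; 0 0 0.04 0.1 0.5 0 0"

```text
clock: 11.52
ee_pos: [716.0, 159.0, 92.3]
tcp_rot: [-3.142, 0.0, 0.694]
ft_force: [0.6, -0.3, -0.5]
finger_gap: 0.0
```

```bash
cat > auto.py <<'E'
# silhouette-free fit: refine each lobe by model alignment of tray mask edge
from fit import *
import sys,pickle
def model_mask(p,c,th,S=3):
    # union of projected top+bottom disks & lobes
    m=np.zeros((480*S,640*S),np.uint8)
    a=np.linspace(0,2*np.pi,60)
    def hull(cx,cy,r):
        pts=[proj(p,[cx+r*np.cos(t),cy+r*np.sin(t),z])*S+S/2-.5 for z in (95,115) for t in a]
        h=cv2.convexHull(np.array(pts,np.float32)); cv2.fillPoly(m,[np.round(h).astype(np.int32)],1)
    hull(*c,115)
    for k in range(8):
        t=th+k*np.pi/4; hull(c[0]+118*np.cos(t),c[1]+118*np.sin(t),16)
    return cv2.resize(m.astype(np.float32),(640,480),interpolation=cv2.INTER_AREA)
def angle(p,use,c0=(611.5,70.5)):
    hsv=cv2.cvtColor(cv2.GaussianBlur(p["frame"],(3,3),0),cv2.COLOR_RGB2HSV)
    from scipy.optimize import minimize
    gray=p["frame"].astype(np.float32).min(2)*0+p["frame"][:,:,0].astype(np.float32)  # red channel: bamboo bright, glass dark
    def cost(v):
        m=model_mask(p,(v[0],v[1]),v[2])
        band=use&(cv2.dilate((m>0.01).astype(np.uint8),np.ones((7,7)))>0)&(cv2.erode((m>.99).astype(np.uint8),np.ones((7,7)))==0)
        g=gray[band]; mm=m[band]; return -np.corrcoef(g,mm)[0,1]
    best=min((cost((*c0,t)),t) for t in np.radians(np.arange(0,45,1)))
    r=minimize(cost,[*c0,best[1]],method="Nelder-Mead",options=dict(initial_simplex=[[*c0,best[1]],[c0[0]+2,c0[1],best[1]],[c0[0],c0[1]+2,best[1]],[*c0,best[1]+.03]],xatol=.005,fatol=1e-5))
    return r.x[:2],np.degrees(r.x[2])%45,r.fun
E
python3 arc.py 137 93 40.5 40 39.5
python3 - <<'E'
from station import ctrl
from auto import *
for f in ["p0_side.pkl","p0_top.pkl"]:
    p=pickle.load(open(f,"rb")); print(angle(p,np.ones((480,640),bool)))
p=ctrl.capture("side"); pickle.dump(p,open("pj.pkl","wb")); cv2.imwrite("pics/j_side.png",cv2.resize(p["frame"][140:340,230:480],None,fx=3,fy=3)[:,:,::-1])
u=np.ones((480,640),bool); u[130:212,370:430]=0; u[200:265,305:335]=0
print(angle(p,u))
E
```

```text
now r 136.8 th 40.3 z 92.3 yaw 39.8 F [ 0.6 -0.3 -0.5] [-0.24  0.65 -0.1   1.56  0.08  0.94 -1.24]
-0.000 0.000 -0.012 0.02 -0.04 -0.07 0; -0.000 0.000 -0.004 0.02 0.08 -0.07 0; -0.000 0.000 0.005 0.02 0.20 -0.07 0
(array([611.87857009,  72.43387437]), np.float64(20.08818642314567), np.float64(-0.8557212623264776))
(array([613.72235625,  71.38861432]), np.float64(20.15439303959097), np.float64(-0.879123884782983))
(array([611.98024016,  72.861531  ]), np.float64(29.251000079737317), np.float64(-0.9255317866890987))
```

View pics/j_side.png

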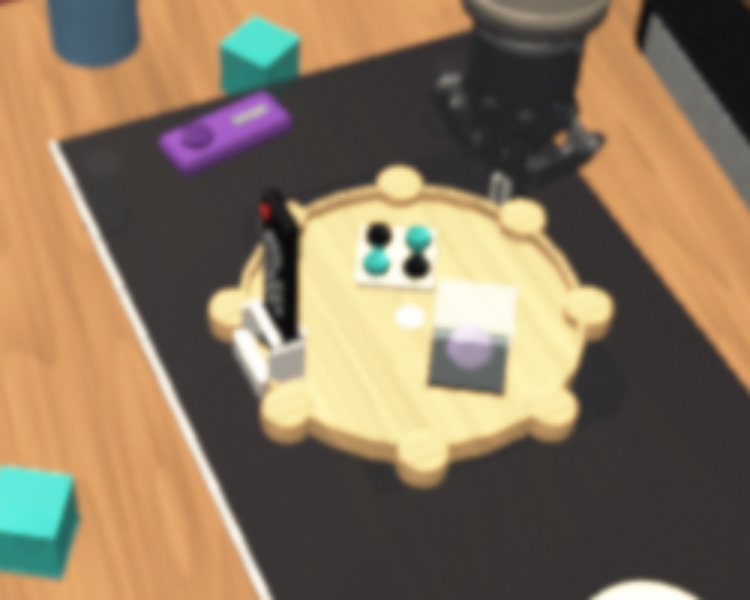

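jog_arm:
  series: "0 0 0.01 0 0.1 0 0; 0 0 0.01 0 0.2 0 0; 0 0 0.01 0 0.2 0 0; 0 0 0 0 -0.3 0 0; 0 0 0 0.2 -0.8 0 0"

```text
clock: 12.2
ee_pos: [712.1, 166.8, 92.3]
tcp_rot: [-3.141, 0.0, 0.695]
ft_force: [0.4, -0.1, 0.0]
finger_gap: 0.1
```

```bash
python3 arc.py 137 93 40.5 40 39.5 |head -1
python3 - <<'E'
from station import ctrl
from auto import *
p=ctrl.capture("side"); pickle.dump(p,open("pk.pkl","wb"))
u=np.ones((480,640),bool); u[130:212,370:430]=0; u[200:265,305:335]=0
print(angle(p,u))
E
```

```text
now r 139.1 th 43.8 z 92.3 yaw 39.8 F [ 0.4 -0.1  0. ] [-0.25  0.65 -0.11  1.56  0.08  0.94 -1.25]
(array([611.96755291,  72.5456333 ]), np.float64(28.32045263849129), np.float64(-0.9261459444565998))
```

jog_arm:
  series: "0 0 0 0.4 -0.8 -3 0; 0 0 0 0.4 -0.8 -8 0; 0 0 0 0.4 -0.8 -13 0; 0 0 0 0.4 -0.8 -18 0; 0 0 0 0.4 -0.8 -23 0"

```text
clock: 12.88
ee_pos: [710.0, 175.5, 324.2]
tcp_rot: [-3.142, -0.0, 0.695]
ft_force: [-0.3, 0.5, 0.9]
finger_gap: -0.0
```

```bash
python3 plan.py 700,120,340,40,0 680,65,350,40,0 655,10,350,40,0 630,-45,350,40,0 605,-100,350,40,0
```

```text
-0.000 -0.000 -0.003 -4.32 3.62 -1.58 0; -0.000 -0.000 -0.003 -9.38 6.56 -2.58 0; -0.000 -0.000 -0.003 -14.82 9.19 -2.58 0; -0.000 -0.000 -0.003 -20.26 11.81 -2.58 0; -0.000 -0.000 -0.003 -25.71 14.43 -2.59 0
```

jog_arm:
  series: "0 0 0 -4.3 3.6 -1.6 0; 0 0 0 -9.4 6.6 -2.6 0; 0 0 0 -14.8 9.2 -2.6 0; 0 0 0 -20.3 11.8 -2.6 0; 0 0 0 -25.7 14.4 -2.6 0"

```text
clock: 13.5
ee_pos: [604.0, -101.4, 348.5]
tcp_rot: [3.141, -0.0, 0.695]
ft_force: [1.1, 0.1, 0.8]
finger_gap: 0.3
```

```bash
python3 plan.py 580,-155,350,40,0 550,-210,350,40,0 515,-260,350,40,0 480,-310,350,40,0 440,-355,350,40,0
```

```text
0.000 -0.000 -0.003 -5.27 2.58 -0.15 0; 0.000 -0.000 -0.003 -11.10 4.88 -0.15 0; 0.000 -0.000 -0.003 -16.99 6.48 -0.15 0; 0.000 -0.000 -0.003 -22.88 8.08 -0.15 0; 0.000 -0.000 -0.003 -28.83 8.98 -0.15 0
```

jog_arm:
  series: "0 0 0 -5.3 2.6 0 0; 0 0 0 -11 4.9 0 0; 0 0 0 -17 6.5 0 0; 0 0 0 -23 8 0 0; 0 0 0 -29 9 0 0"

```text
clock: 14.12
ee_pos: [438.6, -356.0, 348.5]
tcp_rot: [3.141, -0.0, 0.695]
ft_force: [1.4, -1.3, 0.9]
finger_gap: -0.2
```

```bash
python3 - <<'E'
from station import ctrl
from auto import *
for n in ("top","side"):
    p=ctrl.capture(n); pickle.dump(p,open(f"pl_{n}.pkl","wb"))
    f=p["frame"][80:310,180:530] if n=="top" else p["frame"][140:340,230:480]
    cv2.imwrite(f"pics/l_{n}.png",cv2.resize(f,None,fx=2.2 if n=="top" else 3,fy=2.2 if n=="top" else 3,interpolation=cv2.INTER_CUBIC)[:,:,::-1])
    u=np.ones((480,640),bool)
    if n=="side": u[200:265,305:335]=0
    print(n,angle(p,u))
    for k,z in dict(clip=103,remote=103,cube=103,grips=103,dimmer=70,pad=70).items():
        print(k,[(round(r["p"],2),onz(p,r["at"],z)[:2].round()) for r in ctrl.spot_point(p,k)[:3]])
o=ctrl.get_obs();print(o["clock"],o["ft_force"])
E
```

```text
top (array([613.40303065,  71.64831328]), np.float64(28.38736173145303), np.float64(-0.9422602909039426))
clip [(0.75, array([526.,  59.]))]
remote [(0.57, array([527.,  72.])), (0.22, array([525.,  53.]))]
cube [(0.82, array([343.,  34.])), (0.81, array([592., 424.])), (0.75, array([637.,  25.]))]
grips [(0.7, array([622., 118.]))]
dimmer [(0.71, array([549., 310.]))]
pad [(0.85, array([ 665., -192.]))]
side (array([610.96614917,  71.17069116]), np.float64(7.469697981545704), np.float64(0.00016424169999535189))
clip []
remote []
cube [(0.69, array([343., -30.]))]
grips []
dimmer []
pad [(0.78, array([ 665., -191.]))]
14.825 [-0.86287811 -0.10394224  0.505081  ]
```

View pics/l_top.png

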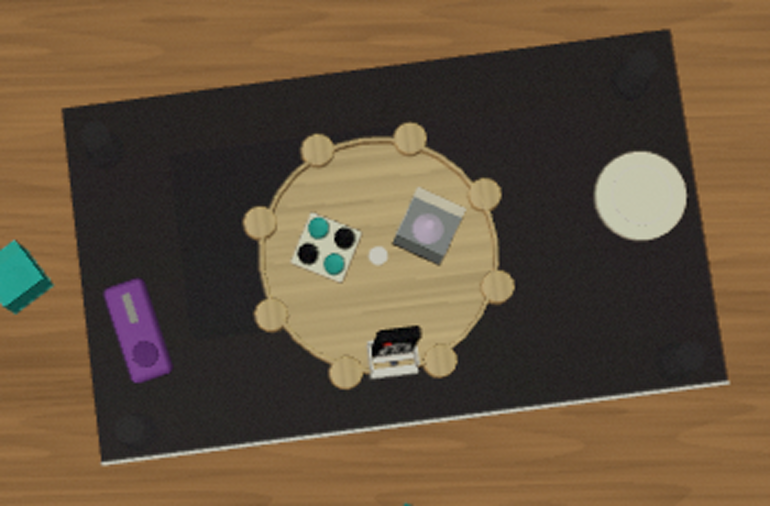

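View pics/l_side.png

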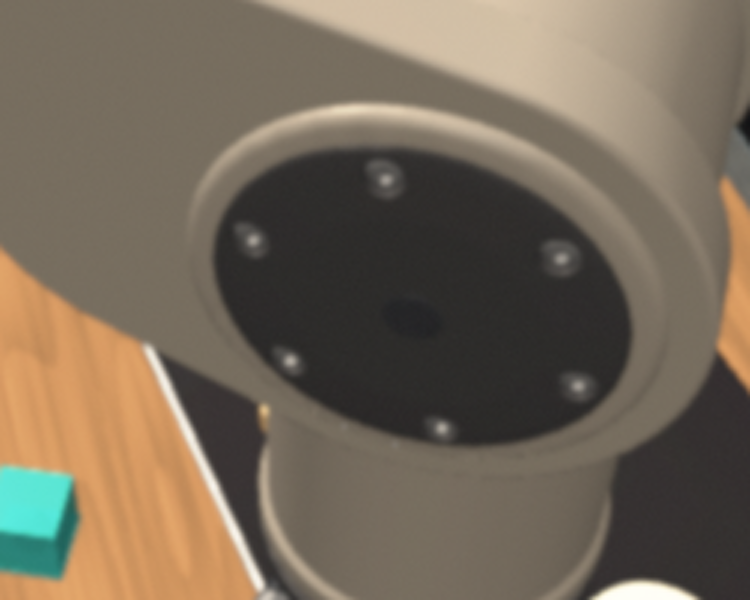

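```bash
python3 -c "
from station import ctrl
print(ctrl.get_obs()['joint_vel'].round(3)); print(ctrl.job_done())"
```

```text
[ 0.004  0.     0.001 -0.001  0.    -0.001 -0.001]
the job is handed in; nothing more can be done
None
```

The remote now faces out over the front edge of the shelf, to within about 0.3°, and I handed the job in at about 14.8 s of the 53 s allowed.

I pushed one lobe with the shut fingers, turning the turntable about 127° clockwise (seen from above). The last few degrees were small nudges. Then I backed the finger off, lifted it straight up and moved the arm clear.

**Last checks:**
- **Facing:** an unobstructed top view taken after withdrawal put the tray at 28.4° (lobe angle modulo 45°) against a target of about 28.7°. The side camera, before the arm withdrew, gave 28.3°.
- **Remote:** it stands upright in its clip.
- **Things on the tray:** the grips and cube are where that rotation should have carried them, within 5 and 9 mm. The network's position estimates are about that rough.
- **Surroundings:** the pad, dimmer and teal cubes read within about 9 mm of where they began, which is detector noise. I did not re-measure the mug, but the arm never went near it.
- **Forces:** the wrist force read at most about 8 N while pushing.

**Check that failed:** the final side view was blocked by the arm, so its fit was meaningless. The final angle therefore rests on the top view and the earlier side view.

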